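# Knock a cured specimen out of its turnover mould and weigh it

## Task

Turn the hinged mould cup right over so that it hangs upside down above the white tray, and knock it against its stop until the stuck orange specimen drops out into the tray. Then swing the empty mould back upright onto its rest, pick the specimen out of the tray and set it down flat on the round pan of the balance without dropping it. Leave the other things on the bench where they are.

Things in the scene. Friction and masses are not known exactly. Their poses are not given: they have to be found in the camera images.
- mould (a joint): hinge angle of the mould arm (rad): 0 = cup upright on its rest, pi/2 = arm standing up, pi = 3.14 = fully turned over on its stop, mouth down over the tray. Turns freely, falls by its own weight to either end (about 0.13 N m when level, light damping); both ends are hard stops. Axis: stand's x through mould_hinge; growing angle lifts the cup from the stand's +y side over the top to -y
- mould_hinge (a point): centre of the hinge, fixed to the stand, 56 mm above the bench; axes as stand. The grip bar's middle lies 83 mm from here along the stand's -x and 85 mm from the hinge axis: on the stand's +y side at angle 0, straight above at pi/2, on the -y side at pi
- mould_grip (a point): middle of the black grip bar that swings with the mould: round, 16 mm in diameter, 50 mm long, always parallel to the stand's x axis, joined to the cup by a 10 mm steel neck on its +x end. It can be pinched from above across its 16 mm all along the swing and turns between the fingers
- mould_mouth (a point): centre of the cup's mouth (moves with it; z points out of the mouth). Aluminium cup 53 mm wide, 34 mm high, cavity 33 mm wide, 26 mm deep. Rubber nubs near the cavity floor hold some 3.5 times the specimen's weight, so it stays in when just turned over. A sharp knock on the stop at angle pi (grip let fall from 40-50 mm, or struck down briskly) shifts it; after about 6 mm it falls out
- stand: grey knock-out stand fixed to the bench, base plate 150 x 270 x 5 mm; origin on the bench under the hinge's middle, x along the hinge axis (away from the robot at yaw 0), y towards the side where the mould rests upright, z up. Hinge pillars at x = +-40 mm, y = 0, 69 mm high; two rubber-tipped posts 51 mm high at x = +74 mm, y = +-85 mm carry the mould's lug
- tray_floor (a point): centre of the floor of the white catch tray that is part of the stand, 9.5 mm above the bench; axes as stand. Inside 110 mm (x) by 104 mm (y), walls 4 mm thick with their tops 26.5 mm above the bench. The upside-down mouth hangs centred over it, 39 mm above the bench
- puck: the specimen: orange resin disc, 30 mm in diameter, 22 mm high, about 60 g, with a steel spot in both faces; origin at its centre, z along its axis. Starts stuck in the mould cup, origin 2 mm above the hinge level; either face may end up
- balance_pan: round steel pan on the dark blue balance, 159 mm in diameter, 5 mm thick, stays put; origin at the centre of its underside, z up (its top is 5 mm above the origin, about 70 mm above the bench). The balance, 245 x 185 mm, is lower than the pan and does not move
- log_book: dark blue log book 210 x 148 x 17 mm, bystander, origin at centre of underside
- beaker: glass beaker, 53 mm wide, 68 mm high, bystander, origin at centre of underside
- reagent: small white bottle with red cap, 58 mm wide, 119 mm high, bystander, origin at centre of underside
- petri: round closed dish, 60 mm wide, 13 mm high, bystander, origin at centre of underside
- amber: amber bottle with black cap, 53 mm wide, 109 mm high, bystander, origin at centre of underside
- electrode_arm: white electrode holder on a base, fixed equipment in the way: its column and jointed arm stand 335 mm high and fill x 0.52 to 0.78 m, y -0.33 to -0.06 m; keep the arm and gripper clear of it. Origin on the bench near its base

How it is judged:
By the outcome, as a careful person would: the job done as asked, in the order asked, and still so for the second after the job is handed in, with the robot touching nothing.
It also fails if it takes over 72 s, if anything falls off the work surface, if the arm or the gripper's body presses on something with over 40 N, if the wrist force passes 120 N, or if a joint passes its speed limit or range.

## Robot

A 6-joint arm with a two-finger parallel gripper is mounted at the origin on a cart in front of the work surface, level with it; the furniture and walls round the work are solid. World frame = base frame: x ahead of the robot, y to its left, z up, the work surface at z = 0. Lengths are in m, angles in degrees, forces in N, time in s.
With the tool pointing down it reaches from about 0.275 to 0.775 m from the base axis. Payload 14.6 kg.
Tool frame: the origin (TCP) lies on the centre line of the jaws, within the pads' length; the fingertips stand 17 mm ahead of it and the grasp point (between the pads) lies 2 mm behind it; z points along the fingers, y is the direction in which the jaws open and shut (so a half turn about z gives the same grasp; the last joint's range is limited). The gripper opens to 85 mm and grips with 20 to 120 N. Pads are 22 mm wide; open, the fingers measure 114 mm over their backs; the gripper's body (76 mm by 85 mm) begins 54 mm behind the grasp point. The pads swing forward as they close: fully open they stand 13 mm farther back than shut.
Start: joints at [-85.732, 15.075, -2.767, 72.158, 0, 81.102], TCP at [0.12, -0.511, 0.248] pointing down, gripper open.
Joint ranges: [-151.79, 151.79], [-50.71, 97.33], [-67.44, 78.34], [-121.81, 120.89], [-77.56, 73.72], [-180, 180]. Speed limits (degrees/s): [108.29, 108.29, 147.25, 159.86, 180, 180].

## Interface

Orientations are given as [roll, pitch, yaw] about the fixed x, y, z axes, in that order (R = Rz(yaw) Ry(pitch) Rx(roll)).
In Python, from cell import r, optics gives the robot as it stands. The module is installed in compiled form; this text tells all that it offers. Calls block until the motion is done:
- r.reach(position, orientation): joint-space move of the TCP to a pose.
- r.move_linear(position, ori=None, speed=0.15, contact_N=None): straight line of the TCP; ori=None keeps the orientation; speed is the mean speed in m/s. With contact_N (N) it stops when the force on the tool has changed by that much, and returns True; else False.
- r.move_joints(angles): joint-space move.
- r.gripper_to(opening, grip_force=None): opening from 0.0 (shut) to 1.0 (fully open); grip_force is the grip in N (None keeps the last); returns when the fingers have stopped.
- r.hold(seconds).
- r.solve_ik(position, orientation): joint angles nearest the present ones, or None.
- optics.read_camera(name): name is "scene" or "side" or "wrist"; returns the picture (480x640x3 uint8, red, green, blue); there is no depth.
- optics.camera_model(name): a dict with "fx", "fy", "cx", "cy" (pixels), "R" (3x3) and "t" (3): a world point X has camera coordinates R X + t. Camera axes: x right, y down, z forward; pixel columns grow to the right and rows downward; lengths in m; the calibration is good to about 2 mm. A picture is of the moment at which its call begins: read the wrist's pose just before it. camera_model takes no time and is no camera call; for the wrist camera it gives the pose at the moment of the call.
A pose or a line that the arm cannot do raises r.IKError and nothing moves.
- r.close_job(): hands the job in, once; it reports no verdict.
Readings, each from a call of its own:
- r.get_t(): time.
- r.get_joint_pos(): joint angles.
- r.get_qvel(): joint speeds.
- r.get_joint_torque(): joint torques, N m.
- r.get_eef_pos(): TCP position.
- r.get_eef_rot(): TCP orientation.
- r.get_force(): force on the tool from outside, world axes, zero at the start.
- r.get_wrist_torque(): the same for the moment, N m.
- r.get_opening(): opening from 0.0 (shut) to 1.0 (fully open).
Only numpy, scipy, OpenCV 4.12 (cv2) and the standard library are available. Lean on these libraries where they do the work, as an engineer would, in place of code of your own. Each camera call takes 0.05 s, during which the arm holds its last target. There are 200 camera calls.

## Working session

There is one attempt and no reset: what is moved stays moved. The work goes in short steps, each a Python script; the robot and the scene stay as the last script left them, time stands still between calls to the robot, and variables do not carry over. Pictures are saved under pics/ and viewed, about 8 in all and at most 12, crops included, and the job is handed in when it is done.

```bash
mkdir -p pics
python3 - <<'E'
from cell import r, optics
import cv2, numpy as np
ims=[]
for n in ("scene","side"):
    im=optics.read_camera(n)[:,:,::-1]; cv2.imwrite(f"pics/{n}0.png",im)
    m=optics.camera_model(n); print(n,m['fx'],m['cx'],m['cy'],np.round(m['R'],3).tolist(),np.round(m['t'],3), np.round(-m['R'].T@m['t'],3))
print(r.get_t(),r.get_eef_rot(),r.get_opening())
E
```

```text
scene 560.9708355607457 325.5002679581965 240.5377393442111 [[-0.576, -0.817, -0.0], [-0.589, 0.415, -0.693], [0.567, -0.4, -0.721]] [0.224 0.372 1.22 ] [-0.343  0.516  1.137]
side 604.3546542478214 310.172345563278 236.09940827555008 [[-0.986, -0.169, -0.005], [-0.088, 0.533, -0.842], [0.145, -0.829, -0.54]] [0.481 0.125 1.329] [0.292 1.117 0.825]
0.1 [-1.79947097e+02 -8.16875216e-03  1.31663263e+01] 1.0020664994135584
```

View pics/scene0.png

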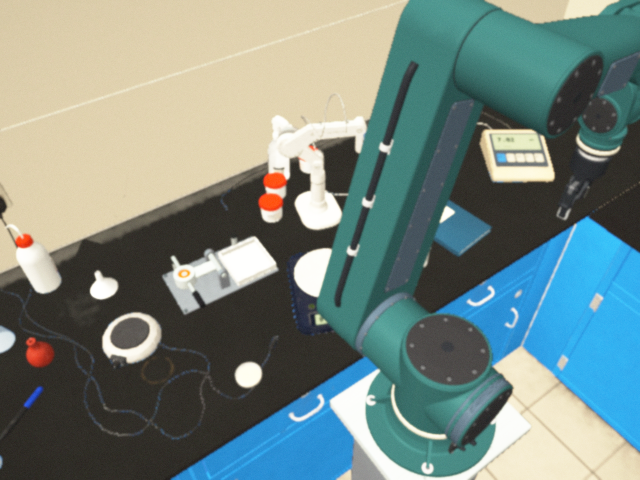

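View pics/side0.png

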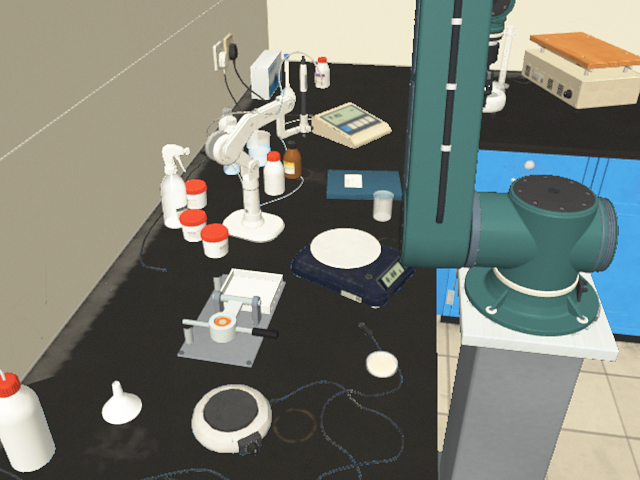

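Scene: the orange specimen is at (184,273), tray around (248,260). Side: orange at (223,321), grip bar at about (265,333), tray around (252,288), pan around (346,248). Next I triangulate these roughly and go look from close by.

```bash
cat > h.py <<'E'
from cell import r, optics
import cv2, numpy as np
def ray(m,uv):
    d=m['R'].T@np.array([(uv[0]-m['cx'])/m['fx'],(uv[1]-m['cy'])/m['fy'],1.]); return -m['R'].T@m['t'], d/np.linalg.norm(d)
def onz(m,uv,z):
    c,d=ray(m,uv); return c+d*(z-c[2])/d[2]
def tri(obs):
    A=np.zeros((3,3));b=np.zeros(3);L=[]
    for m,uv in obs:
        c,d=ray(m,uv);P=np.eye(3)-np.outer(d,d);A+=P;b+=P@c;L.append((c,P))
    X=np.linalg.solve(A,b); return X,max(np.linalg.norm(P@(X-c)) for c,P in L)
def blobs(mask,amin=20):
    n,l,s,c=cv2.connectedComponentsWithStats(mask.astype(np.uint8)); return [(int(s[i,4]),np.round(c[i],1).tolist(),s[i,:4].tolist()) for i in range(1,n) if s[i,4]>=amin]
def hsv(im): return cv2.cvtColor(im,cv2.COLOR_RGB2HSV)
def orange(im):
    h=hsv(im); return cv2.inRange(h,(6,110,120),(24,255,255))>0
def snap(n,name=None):
    m=optics.camera_model(n); im=optics.read_camera(n)
    if name: cv2.imwrite(f"pics/{name}.png",im[:,:,::-1])
    return m,im
E
python3 - <<'E'
from h import *
M={n:optics.camera_model(n) for n in("scene","side","wrist")}
I={n:cv2.imread(f"pics/{n}0.png")[:,:,::-1].copy() for n in("scene","side")}
for n in I: print(n,[b for b in blobs(orange(I[n]))])
print("orange approx",tri([(M['scene'],(184,273)),(M['side'],(223,321))]))
s=M['side']
print("grip side z.056",onz(s,(265,333),.056),"pan",onz(s,(346,248),.07),"tray",onz(s,(252,288),.02))
print("lug/gripend",onz(s,(184,323),.056),onz(s,(276,334),.056))
w=M['wrist'];T=r.get_eef_pos();print(T,r.get_eef_rot(),-w['R'].T@w['t'],np.round(w['R'],3).tolist(),w['fx'],w['cx'],w['cy'])
E
```

```text
scene [(257, [274.3, 179.5], [265, 172, 21, 17]), (286, [269.9, 201.1], [259, 193, 22, 18]), (106, [22.6, 238.7], [15, 233, 18, 12]), (50, [183.6, 273.2], [178, 270, 12, 8])]
side [(2311, [586.2, 49.8], [530, 32, 110, 37]), (321, [292.0, 161.7], [283, 149, 17, 30]), (78, [222.3, 321.3], [215, 317, 16, 9])]
orange approx (array([0.608035  , 0.2786885 , 0.06982479]), np.float64(0.00028824605296315484))
grip side z.056 [0.52589606 0.2832307  0.056     ] pan [ 0.40769358 -0.00698709  0.07      ] tray [0.59836436 0.10732565 0.02      ]
lug/gripend [0.68664596 0.2810353  0.056     ] [0.50481485 0.28254814 0.056     ]
[ 0.1195561  -0.51098658  0.24786468] [-1.79947097e+02 -8.16875216e-03  1.31663263e+01] [ 0.1881389  -0.49410744  0.37327917] [[0.228, -0.974, -0.002], [-0.935, -0.219, 0.277], [-0.27, -0.061, -0.961]] 361.0411951265772 318.3118859272843 238.07598580501013
```

Run:
```python
from h import *
import pickle
r.reach([0.08,-0.35,0.38],[180,0,0]); r.reach([0.40,0.10,0.36],[180,0,0]); r.hold(.3)
a=snap("wrist","w1"); r.reach([0.57,0.16,0.30],[180,0,0]); r.hold(.3); b=snap("wrist","w2")
pickle.dump((a,b),open("w12.pkl","wb")); print(r.get_t(),r.get_eef_pos(),r.get_eef_rot(),r.get_joint_pos())
for m,i in(a,b): print(-m['R'].T@m['t'],blobs(orange(i),60))
```

```text
6.3 [0.56962316 0.15977633 0.30077765] [-1.79991236e+02 -6.01293129e-02 -1.47001116e-02] [ 7.77935475e+00  2.14337507e+01  1.48063842e+01  8.33118712e+01
  5.28745094e-04 -1.72205949e+02]
[0.47042215 0.10092779 0.48539998] [(127, [141.1, 2.6], [130, 0, 23, 8])]
[0.63976457 0.16067926 0.42649509] [(591, [196.6, 166.4], [182, 151, 30, 32])]
```

View pics/w1.png

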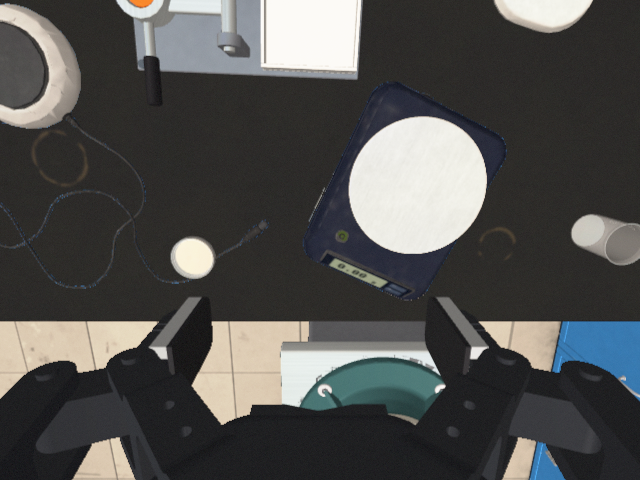

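View pics/w2.png

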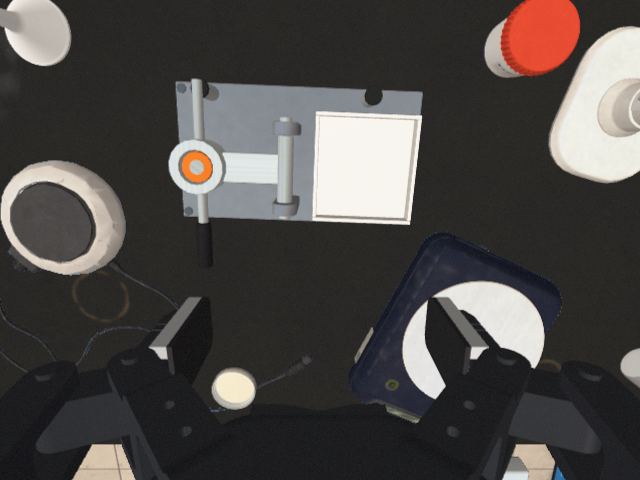

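w1: grip bar (150,58)-(155,105), pan centre (418,185). w2: puck (197,166), grip bar (204,223)-(205,267), tray outer corners (316,112),(420,117),(410,224),(313,220).

Run:
```python
from h import *
import pickle
a,b=pickle.load(open("w12.pkl","rb")); s=optics.camera_model("side")
ma,mb=a[0],b[0]
def bar(im,box):
    x0,y0,x1,y1=box; g=np.zeros(im.shape[:2],bool); h=hsv(im)
    sub=(h[y0:y1,x0:x1,2]<24); g[y0:y1,x0:x1]=sub; return max(blobs(g,30))
print("bar",bar(a[1],(140,50,170,112)),bar(b[1],(192,215,218,272)))
gc=tri([(ma,(152.5,81.5)),(mb,(204.5,245))]); print("grip mid",gc)
for p,q in [((150,58),(204,223)),((155,105),(205,267))]: print("end",tri([(ma,p),(mb,q)]), onz(mb,q,.06))
print("puck",tri([(mb,(196.6,166.4)),(s,(222.3,321.3))]),onz(mb,(196.6,166.4),.069))
C=[onz(mb,c,.0265)[:2] for c in((316,112),(420,117),(410,224),(313,220))]; print("tray",np.round(C,4).tolist(),np.mean(C,0))
for i,j in((0,1),(3,2)): d=C[j]-C[i]; print("yaw",np.degrees(np.arctan2(d[0],-d[1])),np.linalg.norm(d))
for i,j in((3,0),(2,1)): d=C[j]-C[i]; print("yaw",np.degrees(np.arctan2(d[1],d[0])),np.linalg.norm(d))
print("tray corner tri",tri([(ma,(262,68)),(mb,(313,220))]))
P=[]
for m,im in(a,b):
    h=hsv(im); g=cv2.inRange(h,(0,0,195),(179,40,255))
    bb=[x for x in blobs(g>0,3000)]; print(bb)
h=hsv(a[1]); g=cv2.inRange(h,(0,0,195),(179,40,255))[:,:]; g[:,:340]=0;g[260:]=0;g[:100]=0
ea=cv2.fitEllipse(max(cv2.findContours(g,0,1)[0],key=cv2.contourArea));print(ea)
c=onz(ma,ea[0],.07);print("pan",c, "diam",(ea[1][1])/ma['fx']*(.485-.07))
im=cv2.imread("pics/side0.png")[:,:,::-1].copy();g=cv2.inRange(hsv(im),(0,0,195),(179,40,255));g[:,:305]=0;g[:225]=0;g[275:]=0;g[:,390:]=0
es=cv2.fitEllipse(max(cv2.findContours(g,0,1)[0],key=cv2.contourArea));print(es,"pan tri",tri([(ma,ea[0]),(s,es[0])]))
```

```text
Traceback (most recent call last):
ValueError: max() iterable argument is empty
```

```bash
cat > m.py <<'E'
from h import *
import pickle
a,b=pickle.load(open("w12.pkl","rb")); s=optics.camera_model("side")
ma,mb=a[0],b[0]
print("grip mid",tri([(ma,(152.5,81.5)),(mb,(204.5,245))]))
for p,q in [((150,58),(204,223)),((155,105),(205,267))]: print("end",tri([(ma,p),(mb,q)]), onz(mb,q,.06))
print("puck",tri([(mb,(196.6,166.4)),(s,(222.3,321.3))]),onz(mb,(196.6,166.4),.069))
C=[onz(mb,c,.0265)[:2] for c in((316,112),(420,117),(410,224),(313,220))]; print("tray",np.round(C,4).tolist(),np.mean(C,0))
for i,j in((0,1),(3,2)): d=C[j]-C[i]; print("yaw",np.degrees(np.arctan2(d[0],-d[1])),np.linalg.norm(d))
for i,j in((3,0),(2,1)): d=C[j]-C[i]; print("yaw",np.degrees(np.arctan2(d[1],d[0])),np.linalg.norm(d))
print("tray corner tri",tri([(ma,(262,68)),(mb,(313,220))]))
h=hsv(a[1]); g=cv2.inRange(h,(0,0,195),(179,40,255))[:,:]; g[:,:340]=0;g[260:]=0;g[:100]=0
ea=cv2.fitEllipse(max(cv2.findContours(g,0,1)[0],key=cv2.contourArea));print(ea)
c=onz(ma,ea[0],.07);print("pan",c, "diam",(ea[1][1])/ma['fx']*(.485-.07))
im=cv2.imread("pics/side0.png")[:,:,::-1].copy();g=cv2.inRange(hsv(im),(0,0,195),(179,40,255));g[:,:305]=0;g[:225]=0;g[275:]=0;g[:,390:]=0
es=cv2.fitEllipse(max(cv2.findContours(g,0,1)[0],key=cv2.contourArea));print(es,"pan tri",tri([(ma,ea[0]),(s,es[0])]))
E
python3 m.py
```

```text
grip mid (array([0.52572366, 0.28321191, 0.05660408]), np.float64(0.00016954016549263024))
end (array([0.54951534, 0.28266175, 0.05552109]), np.float64(0.0008411212946019365)) [0.55085039 0.28033555 0.06      ]
end (array([0.50124285, 0.2837791 , 0.05771658]), np.float64(0.000517321616897453)) [0.50193339 0.28354863 0.06      ]
puck (array([0.60962644, 0.27933409, 0.06968381]), np.float64(0.00020880619877942065)) [0.60976556 0.27963258 0.069     ]
tray [[0.6623, 0.1634], [0.6572, 0.0541], [0.5415, 0.0565], [0.5462, 0.1671]] [0.60180887 0.11027868]
yaw -2.6250831246554416 0.10942816603396083
yaw -2.4310887959987353 0.11063220975471659
yaw -1.803284743960463 0.11610727780967496
yaw -1.2050255205695992 0.11575630435346593
tray corner tri (array([0.54495341, 0.16732976, 0.02139355]), np.float64(0.00019088085345216524))
((417.31353759765625, 184.9459686279297), (131.31484985351562, 141.35089111328125), 46.19660568237305)
pan [ 0.41396597 -0.01250646  0.07      ] diam 0.16247625092046888
((345.2659912109375, 247.99078369140625), (38.87485885620117, 69.38681030273438), 91.90863800048828) pan tri (array([ 0.41165482, -0.01451609,  0.06424454]), np.float64(0.0015592997218710936))
```

Everything agrees: puck top 69.7 mm, bar 56.6 mm, tray 110x116 mm, stand yaw about -2.5°, hinge at about (0.606, 0.194). Now I grip the bar and swing.

```bash
cat >> h.py <<'E'
YAW=-2.5; c_,s_=np.cos(np.radians(YAW)),np.sin(np.radians(YAW))
X=np.array([c_,s_,0]);Y=np.array([-s_,c_,0]);H=np.array([.6058,.1946,.056]); ORI=[180,0,177.5]
def grip(deg,along=-.086,dz=0):
    t=np.radians(deg); return H+along*X+.085*(np.cos(t)*Y+np.sin(t)*np.array([0,0,1]))+np.array([0,0,-.002+dz])
def swing(a,b,speed=.2,n=None):
    n=n or int(np.ceil(abs(b-a)/15))
    for t in np.linspace(a,b,n+1)[1:]: r.move_linear(grip(t),speed=speed)
E
python3 - <<'E'
from h import *
print(onz(optics.camera_model("wrist"),(437,235),.04))
r.gripper_to(.5,40); r.reach(grip(0,dz=.09),ORI); print(r.get_joint_pos().round(1) if hasattr(r.get_joint_pos(),'round') else r.get_joint_pos())
print(r.move_linear(grip(0),speed=.12,contact_N=12),r.get_eef_pos(),grip(0))
r.gripper_to(0,40); print(r.get_opening(),r.get_force(),r.get_t())
swing(0,30); print(r.get_opening(),r.get_force(),r.get_eef_pos(),grip(30),r.get_t())
snap("side","s1")
E
```

```text
[0.53234815 0.02930414 0.04      ]
[20.6 24.6 -4.6 60.8  0.  23. ]
False [0.52397411 0.28344411 0.05467922] [0.5235895  0.28327037 0.054     ]
0.1718984872046224 [-1.01500323 -7.45547197  7.18365426] 10.9083
0.1714069757950565 [-0.37602976  9.32609055  4.2670306 ] [0.52351657 0.27282444 0.09725329] [0.52309277 0.27189336 0.0965    ] 11.425
```

Run:
```python
from h import *
swing(30,148); print(r.get_opening(),r.get_force(),r.get_t())
r.gripper_to(1.0); r.hold(.3); print(r.get_t(),r.get_opening(),r.get_force())
m,i=snap("side","s2"); m2,i2=snap("scene","c2"); print(blobs(orange(i),20),blobs(orange(i2),20))
cv2.imwrite("pics/s2c.png",np.hstack([cv2.resize(i[230:380,150:310],(400,375)),cv2.resize(i2[210:330,150:290],(400,375))])[:,:,::-1])
```

```text
0.1754110461646698 [ 6.70478423 -7.7902139   2.68612096] 13.5417
14.525 0.9978542441071186 [-0.16442203  0.18735949  0.0822005 ]
[(836, [613.2, 55.1], [593, 37, 47, 31]), (62, [252.1, 291.8], [247, 288, 10, 8])] [(40, [574.7, 66.6], [570, 64, 11, 6]), (85, [375.8, 158.5], [371, 154, 11, 11]), (342, [408.0, 170.1], [399, 158, 18, 26]), (117, [22.9, 238.9], [15, 233, 18, 13])]
```

View pics/s2c.png

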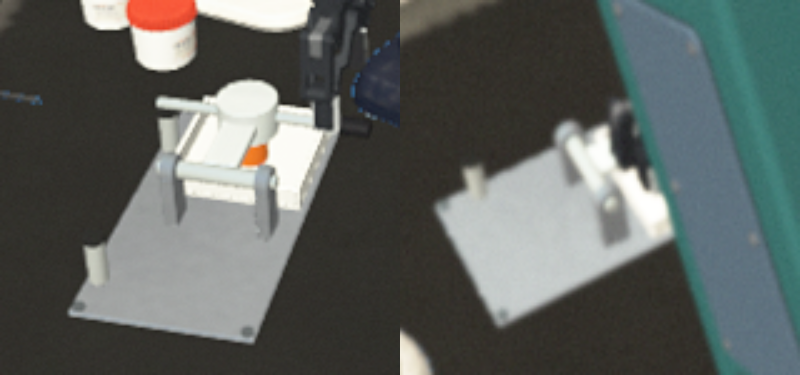

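Run:
```python
from h import *
s=optics.camera_model("side")
def pr(p):
    q=s['R']@np.array(p)+s['t']; return (s['fx']*q[0]/q[2]+s['cx'],s['fy']*q[1]/q[2]+s['cy'])
T=H-.085*Y
for z in(.0095,.0315,.039,.0265): print(z,pr([T[0],T[1]+.015,z]))
print("cup front rim",pr([T[0],T[1]+.0265,.039]), "wall", pr([T[0],T[1]+.056,.0265]))
im=cv2.imread("pics/s2.png"); h=cv2.cvtColor(im,cv2.COLOR_BGR2HSV)
for y in range(280,304): print(y,h[y,252].tolist(),im[y,252].tolist())
```

```text
0.0095 (np.float64(248.60226468713304), np.float64(296.53218430334414))
0.0315 (np.float64(247.98912023053367), np.float64(288.45078586196246))
0.039 (np.float64(247.77751571968756), np.float64(285.66178508778046))
0.0265 (np.float64(248.1294565092464), np.float64(290.30045337807877))
cup front rim (np.float64(246.3951832328499), np.float64(288.91895011098177)) wall (np.float64(243.14159577492336), np.float64(302.20023613249515))
280 [40, 14, 218] [206, 218, 214]
281 [40, 16, 191] [179, 191, 187]
282 [39, 15, 168] [158, 168, 165]
283 [39, 14, 176] [166, 176, 173]
284 [39, 13, 194] [184, 194, 191]
285 [39, 15, 219] [206, 219, 215]
286 [47, 10, 227] [218, 227, 222]
287 [45, 13, 227] [215, 227, 221]
288 [11, 66, 229] [170, 191, 229]
289 [13, 227, 235] [26, 114, 235]
290 [13, 215, 235] [37, 120, 235]
291 [13, 215, 234] [37, 120, 234]
292 [13, 212, 233] [39, 121, 233]
293 [13, 212, 232] [39, 120, 232]
294 [13, 221, 232] [31, 117, 232]
295 [12, 221, 231] [31, 113, 231]
296 [13, 67, 241] [178, 205, 241]
297 [47, 7, 244] [237, 244, 240]
298 [70, 12, 191] [185, 191, 182]
299 [92, 17, 190] [190, 189, 177]
300 [101, 30, 189] [189, 181, 167]
301 [106, 31, 183] [183, 171, 161]
302 [105, 23, 176] [176, 168, 160]
303 [100, 14, 168] [168, 165, 159]
```

The orange runs down to row 296, where the tray floor projects (296.5), so the specimen has dropped into the tray. Next I swing the mould back.

Run:
```python
from h import *
r.gripper_to(.5,40); r.move_linear(grip(180,dz=.045),speed=.15)
print(r.move_linear(grip(180),speed=.12,contact_N=12),r.get_eef_pos()-grip(180))
r.gripper_to(0,40); print(r.get_opening(),r.get_force(),r.get_t())
swing(180,1.5,speed=.2); print(r.get_opening(),r.get_force(),r.get_t(),r.get_eef_pos()-grip(1.5))
r.gripper_to(.5); r.move_linear(grip(0,dz=.10),speed=.2)
T=H-.085*Y; r.reach([T[0]-.02,T[1],.26],ORI); r.hold(.2)
m,i=snap("wrist","w3"); print(r.get_t(),r.get_eef_pos(),-m['R'].T@m['t'],blobs(orange(i),60))
s,j=snap("side","s3"); print(blobs(orange(j),20))
np.save("w3R.npy",m['R']);np.save("w3t.npy",m['t'])
```

```text
False [8.46052171e-05 2.05253804e-04 2.71525492e-04]
0.171241905739173 [-0.52368743 -6.93964202  5.05711595] 16.25
0.173505308105117 [ 7.75922566 -7.80473885 -6.59379994] 19.35 [ 0.00110263 -0.00080492 -0.00023691]
21.4833 [0.5816963  0.11070298 0.25942372] [0.51187492 0.11481565 0.38469407] [(578, [316.8, 225.3], [303, 210, 29, 32])]
[(1215, [605.9, 53.7], [581, 32, 59, 37]), (334, [292.3, 161.8], [283, 149, 17, 30]), (155, [249.9, 288.8], [243, 281, 14, 15])]
```

View pics/w3.png

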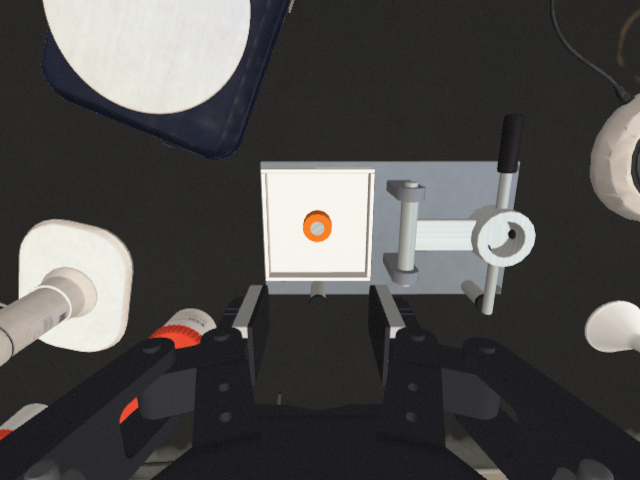

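w3: the specimen lies flat in the tray with its spot at (317,229). The cup at (503,237) is upright and empty.

Run:
```python
from h import *
m=dict(optics.camera_model("wrist")); m['R']=np.load("w3R.npy");m['t']=np.load("w3t.npy"); s=optics.camera_model("side")
X2=tri([(m,(316.8,225.5)),(s,(249.9,288.8))]); P=onz(m,(317,229),.0315); print("puck tri",X2,"spot ray",P)
rel=P-(H-.085*Y); print("rel tray",rel@X,rel@Y)
assert abs(rel@Y)<.02 and abs(rel@X)<.04 and .01<X2[0][2]<.035
r.gripper_to(.6,40); r.move_linear([P[0],P[1],.09],speed=.2)
print(r.move_linear([P[0],P[1],.030],speed=.08,contact_N=8),r.get_eef_pos(),r.get_force())
r.gripper_to(0,40); print("open",r.get_opening(),r.get_force(),r.get_t())
z=r.get_eef_pos()[2]; np.save("gz.npy",z)
r.move_linear([P[0],P[1],.20],speed=.15); print("open",r.get_opening(),r.get_force(),r.get_t())
r.move_linear([.413,-.013,.17],speed=.2); r.hold(.2)
w,i=snap("wrist","w4"); print(r.get_t(),r.get_eef_pos(),r.get_opening(),blobs(orange(i),60))
```

```text
puck tri (array([0.60244703, 0.10964789, 0.01903926]), np.float64(8.038758151231168e-05)) spot ray [0.60292594 0.10986053 0.0315    ]
rel tray 0.0008249571659254299 0.0002158217276803096
False [0.60320105 0.10990215 0.03044261] [-0.71609456  0.90157745 -0.26455555]
open 0.33225870210160335 [-1.9384071   0.19617508  5.08447972] 24.0167
open 0.3367002148238465 [-0.50330896  1.11400779 -1.08387304] 25.3
26.8417 [ 0.41333888 -0.01279199  0.16990045] 0.33512540994813117 [(4278, [318.3, 307.9], [282, 266, 74, 88])]
```

View pics/w4.png

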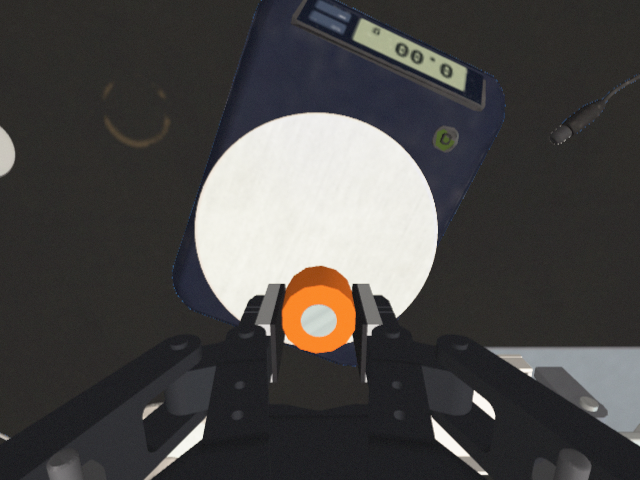

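w4: the specimen is held level between the pads at (318,308), and the pan's centre is at about (317,230). I'll triangulate the pan with w1 and set the specimen down.

Run:
```python
from h import *
import pickle
a,b=pickle.load(open("w12.pkl","rb")); w=optics.camera_model("wrist")
X2=tri([(a[0],(417.3,184.9)),(w,(317,230))]); print("pan",X2,onz(w,(317,230),.07))
c=X2[0]; assert abs(c[0]-.413)<.012 and abs(c[1]+.013)<.012
exp=float(np.load("gz.npy"))+.0605; r.move_linear([c[0],c[1],exp+.015],speed=.12)
print("expect z",exp,r.move_linear([c[0],c[1],exp-.006],speed=.02,contact_N=4),r.get_eef_pos(),r.get_force())
```

```text
pan (array([ 0.40962023, -0.01503661,  0.05016387]), np.float64(0.003293010317357195)) [ 0.40251692 -0.01201447  0.07      ]
expect z 0.09123101812721168 True [ 0.40956858 -0.015036    0.09297773] [-0.62102268 -0.47840038  3.84435601]
```

Contact came at 0.093, against 0.091 expected from the 70 mm pan top. The two-view pan height of 50 mm is poor because I read the ellipse centre by eye, so contact is the better measure. Release and check.

Run:
```python
from h import *
r.gripper_to(.5,20); r.hold(.2); p=r.get_eef_pos(); r.move_linear([p[0],p[1],.20],speed=.12)
r.move_linear([p[0]+.04,p[1],.28],speed=.2); r.hold(.8)
w,i=snap("wrist","w5"); s,j=snap("side","s5"); bw=blobs(orange(i),60); bs=blobs(orange(j),20); print(bw,bs,r.get_t())
bw=max(bw); bs=[x for x in bs if x[1][0]>300 and x[1][0]<400]
if bs: print("puck",tri([(w,bw[1]),(s,max(bs)[1])]))
print(onz(w,bw[1],.081))
cv2.imwrite("pics/w5c.png",np.hstack([cv2.resize(i,(400,300)),cv2.resize(j[200:380,160:400],(400,300))])[:,:,::-1])
```

```text
[(725, [316.3, 169.5], [300, 152, 34, 36])] [(36, [611.7, 51.2], [610, 45, 4, 16]), (207, [630.1, 58.6], [622, 50, 18, 16]), (327, [292.2, 161.6], [283, 149, 17, 30]), (146, [345.8, 242.1], [340, 235, 13, 14])] 31.25
puck (array([ 0.40908501, -0.01373199,  0.0812855 ]), np.float64(0.00018606041223311786))
[ 0.40892425 -0.01374247  0.081     ]
```

View pics/w5c.png

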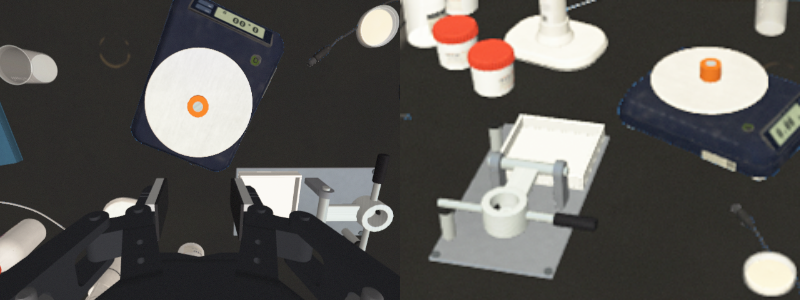

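The specimen stands flat in the middle of the pan, its centre at z = 81 mm as it should be. The mould is upright and empty on its rest, and the bystanders are untouched.

```bash
python3 -c "
from h import *
print(r.get_force(),r.get_t()); r.close_job()"
```

```text
[-0.06508136 -0.26432909 -0.59094296] 31.25
the job is handed in; nothing more can be done
```

The specimen is on the balance pan and I handed the job in at 31 s of the 72 s allowed.

**What I did:** I pinched the grip bar, swung the mould to about 148° and let it fall on its stop from about 45 mm. One knock was enough to drop the specimen into the tray. I then swung the empty mould back onto its rest, picked the specimen out of the tray and lowered it onto the pan until it touched. I released it there and moved the arm clear.

**Last checks:**
- **Specimen:** two views put its centre at (0.409, -0.014, 0.081). It stands flat near the middle of the pan, at the height expected for a 70 mm pan top.
- **Mould:** the last pictures show it upright, empty and on its rest.
- **Other things on the bench:** I saw no sign that anything else had moved; I judged this by eye and did not measure it.
- **Robot:** it was touching nothing, with under 1 N on the tool.

**What disagreed:**
- My last two-view measurement of the pan's height gave 50 mm, because I read its centre by eye. An earlier pair of views gave 64 mm.
- I relied on the touch when setting the specimen down, which came 1.7 mm above the height expected for a 70 mm pan top.

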